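# Pack the demoulded bronze lug and close the case

### The job

Lift the bar-shaped bronze casting with the upright fin out of its plaster mould, lay it flat, fin up, on the pad in the free compartment of the open plywood case without dropping it, and let go of it. Then lower the case's hinged lid gently until it is fully shut, and leave everything else (the other casting, the fragments in the case, the two bottles, brush and spatula) where it is.

Things in the scene. Friction and masses are not known exactly. Their poses are not given: they have to be found in the camera images.
- lug: The casting to pack: dull bronze bar 26 (x) x 84 (y) x 10 mm high with one upright fin in the middle, 24 (x) x 14 (y) mm, whose top is 36 mm above the underside; about 0.25 kg. Origin: centre of the underside; y along the bar. Symmetric under a half turn. It starts lying in the cavity of lug_mould.
- lug_mould: Fixed white plaster mould block 80 (x) x 140 (y) x 34 mm high; open cavity in its top face 30 (x) x 88 (y) mm, 12 mm deep, holding the lug, so that the lug's bar lies 2 mm below the face and its fin stands 24 mm above it. Two steel pins, 10 mm thick, stand 16 mm above the face at (31,59) and (-31,-59) mm. Origin: centre of the underside.
- disc_mould: A second fixed mould block of the same size and pins, with a round cavity 54 mm wide, 12 mm deep. Origin: centre of the underside.
- disc: The other bronze casting, not to be moved: disc 50 mm wide with a knob in the middle, 36 mm high, lying in disc_mould. Origin: centre of the underside.
- case: Fixed plywood case 138 (x) x 210 (y) x 56 mm high, walls and floor 6 mm, open on top, hinge along its +x rim. A cross of 6 mm dividers (top at 48 mm) makes four compartments, each 60 (x) x 96 (y) mm, centred at x = +-33, y = +-51 mm. Three hold a fragment each, the fourth the pad. Origin: centre of the underside.
- pad: Thin grey fixed pad 56 (x) x 90 (y) x 3 mm on the floor of the free compartment; axes as the case's. Origin: centre of the underside, 6 mm above the table.
- lid (a joint): Angle of the case's lid in rad: 0 shut, 1.57 upright, more when leaning back away from the case; starts at 1.8 to 2.05. Plywood slab 138 x 210 x 8 mm, 0.25 kg, without a handle; its stiff hinge keeps it where it is left (about 4 N at the free edge moves it).
- lid_hinge (a point): Middle of the lid's hinge line, at x = 69 mm, height 56.5 mm in the case's frame. Its axes turn with the lid: the lid reaches 138 mm along its -x and 8 mm along its +z (the outer face, on top when shut); y along the hinge.
- lid_edge (a point): Middle of the lid's free edge, on the outer face, 138 mm from the hinge; axes as lid_hinge.
- ring_fragment: Bronze ring 46 mm wide, 12 mm high, loose in a compartment. Origin: centre of the underside.
- boss_fragment: Bronze boss (low cone) 44 mm wide, 22 mm high, loose in a compartment. Origin: centre of the underside.
- plate_fragment: Bronze plate piece 34 x 50 x 14 mm high, loose in a compartment. Origin: centre of the underside.
- bottle: White bottle 60 mm wide, 200 mm high, standing close behind the open lid. Origin: centre of the underside.
- amber_bottle: Small amber bottle 44 mm wide, 120 mm high, standing close beside lug_mould. Origin: centre of the underside.
- brush: Brush 180 mm long lying along its x. Origin: under its middle.
- spatula: Spatula 200 mm long lying along its x. Origin: under its middle.
Mind the look-alikes: they are no part of the job. What is shaped like the lug but purple, white or yellow is not meant.

How it is judged:
On the way, in this order (a step that is already met when the one before it is completed fails the run):
1. the lug is lifted clear of its mould (z of lug in the frame of lug_mould above 0.045 m), for 0.1 s.
2. the lug lies flat on the pad in the free compartment, let go, with the lid still open (horizontal distance between lug and pad below 0.03 m and z of lug in the frame of case below 0.014 m and angle between lug's own z axis and vertical below 0.15 rad and contact force between the fingers and lug below 0.3 N and linear speed of lug below 0.03 m/s and value of joint lid above 0.8 rad), for 0.2 s.
At the end, for the whole second after the job is handed in: The lid is shut (within 0.03 rad, 4 mm at its free edge) over the case, and the lug lies at rest on the pad: flat, fin up (within 0.15 rad), its middle within 30 mm of the pad's middle and its underside less than 14 mm above the table (value of joint lid below 0.03 rad and horizontal distance between lug and pad below 0.03 m and z of lug in the frame of case below 0.014 m and angle between lug's own z axis and vertical below 0.15 rad and linear speed of lug below 0.02 m/s); the robot touches nothing.
It fails at once if the lug is dropped (it falls freely, faster than 0.6 m/s) (linear speed of lug above 0.6 m/s and contact force between the fingers and lug below 0.1 N).
It fails at once if the lid is slammed (over 3 rad/s in the last 0.35 rad before shut) (value of joint lid below 0.35 rad and velocity of joint lid below -3 rad/s).
It fails at once if a bystander is moved (disc by 15 mm, a fragment by 25 mm, a bottle, brush or spatula by 30 mm) (distance of any of bottle, amber_bottle, brush, spatula from where it was at the start of the episode above 0.03 m or distance of disc from where it was at the start of the episode above 0.015 m or distance of any of ring_fragment, boss_fragment, plate_fragment from where it was at the start of the episode above 0.025 m).
It also fails if it takes over 61 s, if anything falls off the work surface, if the arm or the gripper's body presses on something with over 40 N, if the wrist force passes 120 N, or if a joint passes its speed limit or range.

### The arm

A 6-joint arm with a two-finger parallel gripper is mounted at the origin on the work surface. World frame = base frame: x ahead of the robot, y to its left, z up, the work surface at z = 0. Lengths are in m, angles in rad, forces in N, time in s.
With the tool pointing down it reaches from about 0.275 to 0.85 m from the base axis. Payload 19 kg.
Tool frame: the origin (TCP) lies at the very end of the fingers, on their centre line; the grasp point (between the pads) lies 19 mm behind it; z points along the fingers, x is the direction in which the jaws open and shut, and the axes are right-handed (so a half turn about z gives the same grasp; the last joint's range is limited). The gripper opens to 85 mm and grips with 20 to 120 N. Pads are 22 mm wide; open, the fingers measure 114 mm over their backs; the gripper's body (76 mm by 85 mm) begins 54 mm behind the grasp point. The pads swing forward as they close: fully open they stand 13 mm farther back than shut.
Start: joints at [-1.257, 0.15, 1.437, -0, 1.554, -0.134], TCP at [0.249, -0.518, 0.231] pointing down, gripper open.
Joint ranges: [-2.8, 2.8], [-0.68, 2.1], [0.12, 2.68], [-1.39, 4.53], [0.16, 2.79], [-2.81, 2.81]. Speed limits (rad/s): [1.89, 1.89, 2.22, 3.01, 3.01, 3.01].

### API

Orientations are given as a unit quaternion [x, y, z, w].
In Python, from bench import state, cams, robot gives the robot as it stands.
- The arm moves only by the tool play_rows, never from a script. Its argument "moves" is a list that holds one entry, the list of rows, each a list of 6 numbers: the shift along the world's x, y, z as a fraction of full scale, then the turn, a rotation vector about the world's x, y, z as a fraction of full scale. A call has 1 to 8 rows; each row shifts and turns the commanded pose from where the row before left it; what a row does not reach is not made up. Full scale, the value 1, is 0.02 m for a shift and 0.12 rad for a turn. A row lasts 1/8 s, in which the tool goes at most 62.5 mm and 10.7 degrees, less where a joint would pass 70% of its speed; a pose out of reach is approached as far as the arm can. A call with a number of a shift or a turn outside -1 to 1 is refused whole. A call with a gripper value outside its range is refused whole. "gripper" is the opening, from -1 (shut) to 1 (fully open), set as the call begins (left out, the last holds). The fingers move at their own pace and stop on an object; "force" is the grip in N (left out, the last holds). Time passes only in rows, so rows that do not move let the fingers close. It gives the time, the measured TCP pose, the force and the opening at its end, in the units of the state.
- state(): the state, without advancing time (a new reading comes with each control period).
- cams.read_camera(name): name is "scene" or "top"; returns a dict with "color" (384x512x3 uint8, blue, green, red), "mtx" (3x3 intrinsics, pixels), "R" (3x3) and "t" (3): a world point X has camera coordinates R X + t. Camera axes: x right, y down, z forward; pixel columns grow to the right and rows downward; lengths in m; the calibration is good to about 2 mm. A picture is of the moment at which its call begins. There is no depth.
- robot.job_done(): hands the job in, once; it reports no verdict.
The state is a dict: "time_s": time; "joint_positions": joint angles; "qd": joint speeds; "tau": joint torques, N m; "tool_pos": TCP position; "orientation": TCP orientation; "force": force on the tool from outside, world axes, zero at the start; "moment": the same for the moment, N m; "finger_gap": opening from 0.0 (shut) to 1.0 (fully open).
Only numpy, scipy, OpenCV 4.12 (cv2) and the standard library are available. Lean on these libraries where they do the work, as an engineer would, in place of code of your own. Each camera call takes 0.05 s, during which the arm holds its last target. There are 200 camera calls.

## Working session

There is one attempt and no reset: what is moved stays moved. The work goes in short steps, Python scripts to look and compute and a tool call to move; the robot and the scene stay as the last step left them, time stands still between calls to the robot, and variables do not carry over. Pictures are saved under pics/ and viewed, about 8 in all and at most 12, crops included, and the job is handed in when it is done.

Besides the shell and the picture viewer there is one more tool, called after "Request:" by a JSON object that holds its "method" and its "body". play_rows: Moves the arm, as the interface text tells. Its arguments: {"type":"object","properties":{"moves":{"type":"array","items":{"type":"array","items":{"type":"array","items":{"type":"number"}}}},"gripper":{"type":"number"},"force":{"type":"number"}},"required":["moves"]}

```bash
mkdir -p pics; ls
python3 - <<'E'
from bench import state,cams,robot
import cv2,numpy as np
s=state();print(s['time_s'],s['tool_pos'],s['orientation'],s['finger_gap'])
for n in('scene','top'):
    c=cams.read_camera(n);cv2.imwrite(f'pics/{n}0.png',c['color']);np.savez(f'pics/{n}0.npz',**c)
    print(n,c['mtx'].tolist(),np.round(c['R'],3).tolist(),c['t'], -c['R'].T@c['t'])
E
```

```text
pics
0.0 [ 0.24886558 -0.51809675  0.2306769 ] [ 8.46455141e-01 -5.32459711e-01 -4.59361463e-04 -3.74213761e-04] 1.0036070218841036
scene [[411.4412180313454, 0.0, 252.75224772786135], [0.0, 411.4412180313454, 191.79583180631116], [0.0, 0.0, 1.0]] [[-0.679, 0.734, 0.006], [0.618, 0.577, -0.534], [-0.395, -0.359, -0.846]] [ 0.5118405  -0.23777605  1.39865032] [1.0474623  0.26319691 1.052754  ]
top [[480.7857562429104, 0.0, 251.8947848839723], [0.0, 480.7857562429104, 186.15457942184733], [0.0, 0.0, 1.0]] [[0.018, -1.0, -0.02], [-0.998, -0.017, -0.056], [0.055, 0.021, -0.998]] [-0.16061336  0.57813124  1.30208672] [ 0.50815303 -0.17824362  1.32871063]
```

View pics/scene0.png

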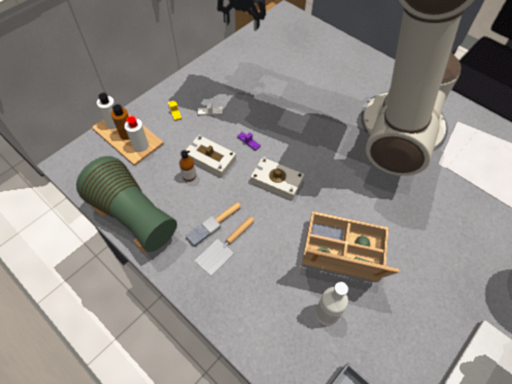

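View pics/top0.png

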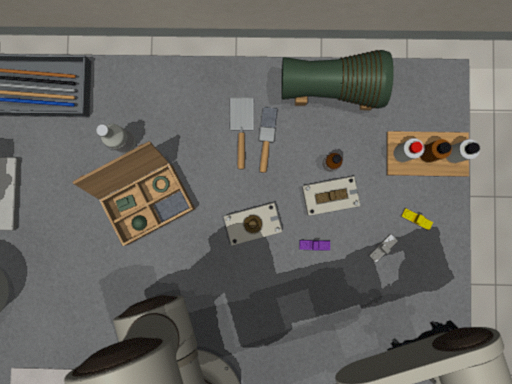

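Candidates in the top view: bronze bar with fin in its mould (331,196); purple (315,244); white (384,248); yellow (417,219); disc with knob (253,223). I choose (331,196). The free compartment with the grey pad is at (172,206) and the lid leans back at (125,170). Next I make one close composite.

Run:
```python
import cv2,numpy as np
t=cv2.imread('pics/top0.png');s=cv2.imread('pics/scene0.png')
def cr(im,x,y,w,h): return cv2.resize(im[y:y+h,x:x+w],(400,300),interpolation=cv2.INTER_CUBIC)
# each crop: scale
a=cr(t,290,155,80,60);b=cr(t,72,138,128,96+12-12);c=cr(s,172,125,80,60);d=cr(s,292,205,112,84)
cv2.imwrite('pics/comp.png',np.vstack([np.hstack([a,b]),np.hstack([c,d])]))
```

```text
(no output)
```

View pics/comp.png

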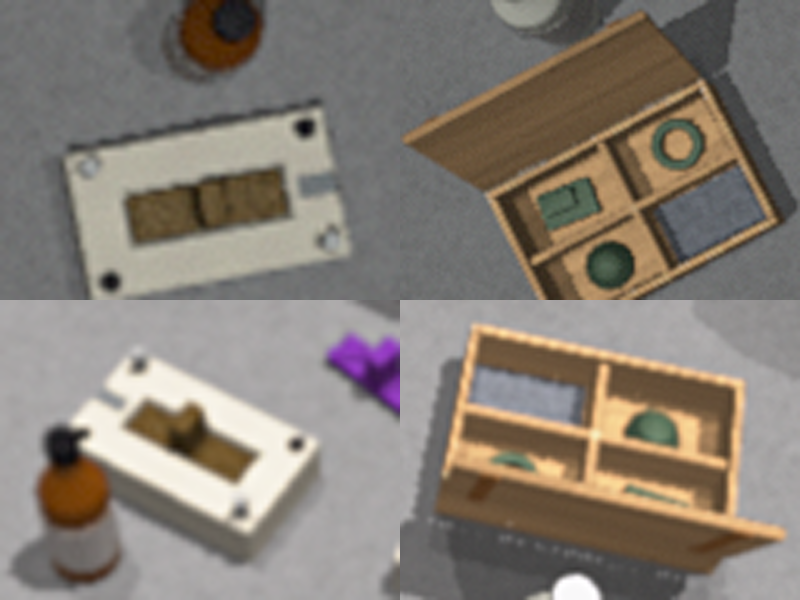

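The composite confirms the bronze finned bar in the white mould beside the amber bottle. The pad compartment is the one at the case's -x,-y corner. Next I fit poses from both views, leaving height free as a check.

```bash
cat > h.py <<'E'
import numpy as np
from scipy.optimize import least_squares
C={n:dict(np.load(f'pics/{n}0.npz')) for n in('scene','top')}
def proj(n,X):
    c=C[n];p=(c['R']@np.atleast_2d(X).T).T+c['t'];p=p@c['mtx'].T;return p[:,:2]/p[:,2:]
def w(pose,P):
    x,y,z,a=pose;P=np.array(P,float)/1000
    return np.c_[x+P[:,0]*np.cos(a)-P[:,1]*np.sin(a),y+P[:,0]*np.sin(a)+P[:,1]*np.cos(a),z+P[:,2]]
def fit(obs,p0,fixz=None):
    def r(p):
        q=p if fixz is None else [p[0],p[1],fixz,p[3]]
        return np.concatenate([proj(n,w(q,[l]))[0]-np.array(u) for n,l,u in obs])
    s=least_squares(r,p0,loss='soft_l1');return s.x,r(s.x)
def tri(us,us2):
    f=lambda X:np.r_[proj('top',X)[0]-us,proj('scene',X)[0]-us2]
    s=least_squares(f,[.6,0,.1]);return s.x,f(s.x)
E
cat > fit.py <<'E'
from h import *
T=lambda x0,y0,s,x,y:(x0+(x+.5)/s-.5,y0+(y+.5)/s-.5)
a=lambda x,y:T(290,155,5,x,y); b=lambda x,y:T(72,138,3.125,x-400,y)
c=lambda x,y:T(172,125,5,x,y-300); d=lambda x,y:T(292,205,3.571,x-400,y-300)
m=[('top',(40,70,34),a(65,150)),('top',(40,-70,34),a(322,103)),('top',(-40,-70,34),a(352,252)),
 ('top',(15,44,34),a(125,195)),('top',(15,-44,34),a(282,167)),('top',(-15,-44,34),a(291,215)),('top',(-15,44,34),a(133,243)),
 ('scene',(-40,-70,34),c(137,348)),('scene',(40,-70,34),c(72,418)),('scene',(-40,70,34),c(320,443)),('scene',(40,70,34),c(248,555)),
 ('scene',(15,-44,34),c(124,425)),('scene',(-15,44,34),c(258,455)),('scene',(15,44,34),c(225,480)),
 ]
np.set_printoptions(precision=4,suppress=True)
p,r=fit(m,[.5,-.4,0,.18]);print('mould',p,np.hypot(*np.linalg.norm([p[:2]],axis=0)));print(r.reshape(-1,2).round(1).tolist());pm,_=fit(m,p,0);print(pm)
k=[('top',(69,105,56),b(490,195)),('top',(69,-105,56),b(707,83)),('top',(-69,-105,56),b(779,219)),('top',(-69,105,56),(125,244)),('top',(0,0,48),b(638,208)),
 ('top',(-69+6,-105+6,56),b(765,215)),
 ('scene',(-69,-105,56),d(472,325)),('scene',(-69,105,56),d(744,380)),('scene',(69,-105,56),d(445,468)),('scene',(0,0,48),d(597,434)),]
p,r=fit(k,[.5,.1,0,.46]);print('case',p);print(r.reshape(-1,2).round(1).tolist());pc,_=fit(k,p,0);print(pc)
pad=w(pc,[(-33,-51,9)])[0];print('pad',pad)
# fin top
print('lug fin',tri(a(210,200),c(190,412)))
print('bottle cap',tri((102,131),(341,288)))
print('amber cap',tri(a(237,18),c(65,440)))
# lid angle from free-edge corners
tob=[('top',105,b(405,138)),('top',-105,b(643,13)),('scene',105,d(785,536))]
for ang in np.arange(1.7,2.15,.05):
    e=[]
    for n,y,u in tob:
        for t in(0,8):
            X=w(pc,[(69-138*np.cos(ang)+t*np.sin(ang),y,56.5+138*np.sin(ang)+t*np.cos(ang))])
            e.append((proj(n,X)[0]-u).round(1).tolist())
    print(round(ang,2),e)
E
python3 fit.py
```

```text
mould [ 0.5588 -0.3632  0.005   0.1838] 0.6664513700729193
[[0.0, 0.2], [0.2, 1.0], [-0.4, 0.6], [-0.8, -1.2], [0.3, -1.0], [0.5, 0.4], [-0.4, 0.3], [-0.1, 0.2], [-2.4, 3.0], [-0.1, -0.0], [-0.4, -4.6], [-1.2, -0.2], [0.8, -0.6], [1.8, 1.0]]
[ 0.5581 -0.3645 -0.0056  0.187 ]
case [ 0.5254  0.1283 -0.0007  0.5095]
[[-0.7, 0.1], [-0.6, -1.3], [0.4, 0.8], [-1.7, 2.1], [-0.7, 0.2], [1.8, 1.2], [-0.4, -0.6], [-0.3, 0.0], [-1.3, 4.0], [-1.2, 0.2]]
[ 0.5255  0.1283 -0.0007  0.5094]
pad [0.5216 0.0677 0.0083]
lug fin (array([ 0.559 , -0.3602,  0.0675]), array([-0.1483,  0.1322, -0.2298, -0.0188]))
bottle cap (array([0.6971, 0.2052, 0.1972]), array([ 0.3082, -0.2046,  0.3308,  0.0063]))
amber cap (array([ 0.6483, -0.3649,  0.1203]), array([-0.3359,  0.3156, -0.5186, -0.0484]))
1.7 [[3.7, 10.1], [2.4, 7.2], [5.4, 8.6], [4.0, 5.7], [1.0, -11.8], [0.7, -8.4]]
1.75 [[2.6, 7.6], [1.4, 4.8], [4.2, 6.2], [2.8, 3.4], [0.7, -8.8], [0.3, -5.4]]
1.8 [[1.6, 5.2], [0.4, 2.4], [3.0, 3.8], [1.7, 1.0], [0.3, -5.8], [-0.1, -2.3]]
1.85 [[0.6, 2.8], [-0.5, 0.0], [1.9, 1.4], [0.7, -1.2], [-0.0, -2.8], [-0.5, 0.8]]
1.9 [[-0.3, 0.4], [-1.3, -2.3], [0.9, -0.8], [-0.3, -3.4], [-0.5, 0.3], [-1.0, 3.8]]
1.95 [[-1.1, -1.9], [-2.0, -4.5], [-0.1, -3.0], [-1.3, -5.5], [-1.0, 3.4], [-1.5, 6.9]]
2.0 [[-1.9, -4.1], [-2.7, -6.7], [-1.1, -5.2], [-2.1, -7.6], [-1.5, 6.4], [-2.1, 10.0]]
2.05 [[-2.5, -6.3], [-3.2, -8.7], [-2.0, -7.2], [-3.0, -9.5], [-2.0, 9.5], [-2.7, 13.1]]
2.1 [[-3.1, -8.4], [-3.7, -10.7], [-2.8, -9.1], [-3.7, -11.3], [-2.6, 12.6], [-3.4, 16.1]]
```

```bash
sed -i "s/^ ]$/ ];m=[q for i,q in enumerate(m) if i not in(8,10)]/; s/d(597,434)),\]/d(597,434)),];k=[q for i,q in enumerate(k) if i not in (3,5,8)]/" fit.py
cat >> fit.py <<'E'
import cv2
def ov(n,x0,y0,wd,S):
    im=cv2.imread(f'pics/{n}0.png')[y0:y0+wd*3//4,x0:x0+wd];im=cv2.resize(im,(400,300),interpolation=cv2.INTER_CUBIC)
    def poly(P,col):
        u=proj(n,P);u=((u-[x0,y0]+.5)*400/wd-.5)
        cv2.polylines(im,[np.round(u*8).astype(np.int32)],True,col,1,cv2.LINE_AA,3)
    R=lambda hx,hy,z,cx=0,cy=0:[(cx+i*hx,cy+j*hy,z) for i,j in((1,1),(1,-1),(-1,-1),(-1,1))]
    for P,col in((R(40,70,34),(0,0,255)),(R(15,44,34),(255,0,0)),(R(12,7,58),(0,255,0))): poly(w([*pm[:2],0,pm[3]],P),col)
    for P,col in((R(69,105,56),(0,0,255)),(R(30,48,48,-33,-51),(0,255,255)),(R(28,45,9,-33,-51),(0,255,0))): poly(w([*pc[:2],0,pc[3]],P),col)
    return im
cv2.imwrite('pics/ov.png',np.vstack([np.hstack([ov('top',290,155,80,5),ov('top',72,138,128,3)]),np.hstack([ov('scene',172,125,80,5),ov('scene',292,205,112,3)])]))
E
python3 fit.py | grep -v '^[12]\.'
```

```text
mould [ 0.5591 -0.3635  0.0049  0.1894] 0.6668806273160841
[[0.1, 0.3], [0.2, 0.7], [-0.3, 0.4], [-0.7, -1.2], [0.4, -1.2], [0.6, 0.2], [-0.3, 0.2], [-0.4, 0.3], [-0.3, -0.1], [-1.4, -0.2], [0.6, -0.6], [1.7, 1.0]]
[ 0.5585 -0.3647  0.0049  0.1938]
case [ 0.5246  0.1284 -0.0027  0.5071]
[[-0.5, 0.3], [-0.4, -0.8], [0.4, 1.3], [-0.6, 0.5], [-0.2, -0.5], [-0.3, 0.3], [-1.2, 0.4]]
[ 0.5252  0.1282 -0.0028  0.5064]
pad [0.5211 0.0676 0.0062]
lug fin (array([ 0.559 , -0.3602,  0.0675]), array([-0.1483,  0.1322, -0.2298, -0.0188]))
bottle cap (array([0.6971, 0.2052, 0.1972]), array([ 0.3082, -0.2046,  0.3308,  0.0063]))
amber cap (array([ 0.6483, -0.3649,  0.1203]), array([-0.3359,  0.3156, -0.5186, -0.0484]))
```

View pics/ov.png

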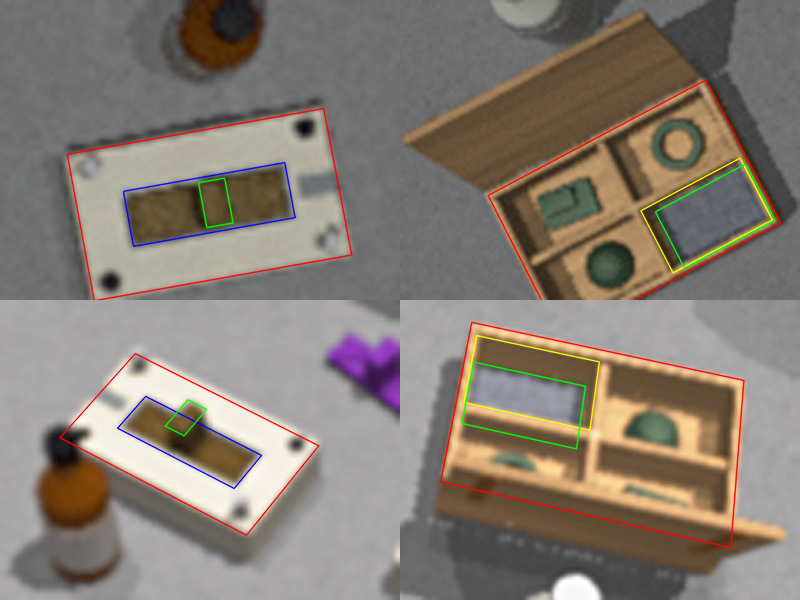

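The overlay agrees in both views to about 1 px. Lug is at (0.559,-0.364) with yaw 0.19. Pad is at (0.521,0.068) with case yaw 0.507. I now move above the lug.

Request:
{"method": "play_rows", "body": {"moves": [[[0.97,0.48,0,0,0,-0.27],[0.97,0.48,0,0,0,-0.27],[0.97,0.48,0,0,0,-0.27],[0.97,0.48,0,0,0,-0.27],[0.97,0.48,0,0,0,-0.27],[0.97,0.48,0,0,0,-0.27],[0.97,0.48,0,0,0,-0.27],[0.97,0.48,0,0,0,-0.27]]]}}

```text
time_s: 1.1
tool_pos: [0.4047, -0.441, 0.2309]
orientation: [0.77, -0.638, -0.0, -0.0]
force: [-0.8, 0.2, 0.0]
finger_gap: 1.002
```

Request:
{"method": "play_rows", "body": {"moves": [[[0.97,0.48,-0.3,0,0,0],[0.97,0.48,-0.3,0,0,0],[0.97,0.48,-0.5,0,0,0],[0.97,0.48,-0.5,0,0,0],[0.97,0.48,-0.8,0,0,0],[0.97,0.48,-0.8,0,0,0],[0.97,0.48,-0.8,0,0,0],[0.9,0.48,-0.6,0,0,0]]], "gripper": 0}}

```text
time_s: 2.1
tool_pos: [0.5591, -0.3639, 0.1378]
orientation: [0.771, -0.637, -0.0, -0.0]
force: [-0.4, 0.3, -0.0]
finger_gap: 0.504
```

Request:
{"method": "play_rows", "body": {"moves": [[[0,0,0,0,0,0]]]}}

```text
time_s: 2.22
tool_pos: [0.559, -0.3635, 0.1377]
orientation: [0.771, -0.637, -0.001, -0.0]
force: [-0.4, 0.1, -1.0]
finger_gap: 0.499
```

Request:
{"method": "play_rows", "body": {"moves": [[[0,0,-0.9,0,0,0],[0,0,-0.9,0,0,0],[0,0,-0.9,0,0,0],[0,0,-0.4,0,0,0],[0,0,0,0,0,0]]]}}

```text
time_s: 2.85
tool_pos: [0.5577, -0.3647, 0.0766]
orientation: [0.77, -0.637, -0.0, -0.0]
force: [0.1, 0.1, 0.1]
finger_gap: 0.498
```

```bash
cat > look.py <<'E'
import sys,cv2,numpy as np
from bench import state,cams
from h import *
def look(name,boxes,pts=()):
    out=[]
    for n,x0,y0,wd in boxes:
        c=cams.read_camera(n)['color'];im=cv2.resize(c[y0:y0+wd*3//4,x0:x0+wd],(400,300),interpolation=cv2.INTER_CUBIC)
        for X,col in pts:
            u=((proj(n,X)[0]-[x0,y0]+.5)*400/wd-.5).round().astype(int);cv2.circle(im,tuple(int(v) for v in u),3,col,1)
        out.append(im)
    cv2.imwrite(name,np.hstack(out))
E
python3 - <<'E'
from look import *
s=state();print(s['time_s'],s['tool_pos'])
look('pics/l1.png',[('scene',172,115,80),('top',290,155,80)],[(s['tool_pos'],(0,0,255)),([.5588,-.364,.058],(0,255,0))])
E
```

```text
2.85 [ 0.55769244 -0.36465607  0.07662148]
```

View pics/l1.png

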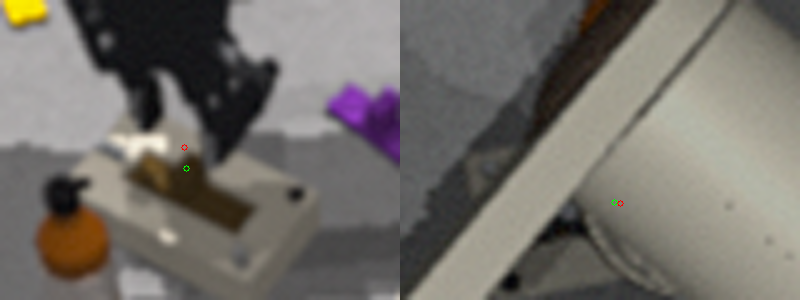

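The scene crop shows the finger tips at about (150,120) and (215,160), straddling the fin at about (178,170), with the midpoint on the TCP mark. I descend and grip.

Request:
{"method": "play_rows", "body": {"moves": [[[0.04,0.02,-0.6,0,0,0],[0,0,-0.6,0,0,0],[0,0,-0.5,0,0,0],[0,0,-0.35,0,0,0],[0,0,0,0,0,0]]]}}

```text
time_s: 3.58
tool_pos: [0.5585, -0.3641, 0.0356]
orientation: [0.771, -0.637, -0.0, -0.0]
force: [0.3, 0.3, 0.0]
finger_gap: 0.502
```

Request:
{"method": "play_rows", "body": {"moves": [[[0,0,0,0,0,0],[0,0,0,0,0,0],[0,0,0,0,0,0],[0,0,0,0,0,0],[0,0,0,0,0,0],[0,0,0,0,0,0]]], "gripper": -1, "force": 50}}

```text
time_s: 4.32
tool_pos: [0.559, -0.3645, 0.0369]
orientation: [0.771, -0.637, 0.0, -0.0]
force: [-0.0, -0.2, 6.5]
finger_gap: 0.149
```

Request:
{"method": "play_rows", "body": {"moves": [[[0,0,0.2,0,0,0],[0,0,0.4,0,0,0],[0,0,0.6,0,0,0],[0,0,0.8,0,0,0],[0,0,0.8,0,0,0],[0,0,0.8,0,0,0],[0,0,0.8,0,0,0],[0,0,0.6,0,0,0]]]}}

```text
time_s: 5.32
tool_pos: [0.5589, -0.3643, 0.1375]
orientation: [0.771, -0.637, 0.0, -0.0]
force: [0.8, -0.3, -3.5]
finger_gap: 0.153
```

Run:
```python
from look import *
s=state();p=s['tool_pos'];print(s['time_s'],p,s['force'],s['moment'],s['finger_gap'])
a=.19;e=[([p[0]-np.sin(a)*i*.042,p[1]+np.cos(a)*i*.042,p[2]-.0145],(0,255,0)) for i in(-1,1)]
look('pics/l2.png',[('scene',172,95,80),('top',290,155,80)],[(p,(0,0,255))]+e)
```

```text
5.325 [ 0.55886711 -0.36434898  0.1375393 ] [ 0.82311334 -0.27592381 -3.54662253] [ 0.03623557  0.05296777 -0.03252371] 0.15259714870914018
```

View pics/l2.png

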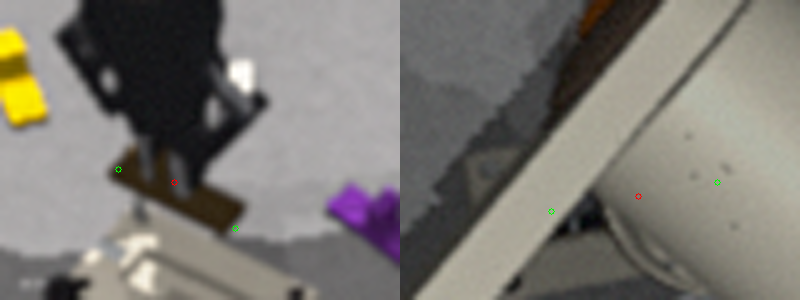

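Lug held level, with the bar ends matching the prediction within about 1 px of the source image. I carry it over to the pad.

Request:
{"method": "play_rows", "body": {"moves": [[[-0.04,0.4,0.1,0,0,0.1],[-0.08,0.8,0.1,0,0,0.12],[-0.08,0.95,0,0,0,0.12],[-0.08,0.95,0,0,0,0.12],[-0.08,0.95,0,0,0,0.12],[-0.08,0.95,0,0,0,0.12],[-0.08,0.95,0,0,0,0.12],[-0.08,0.95,0,0,0,0.12]]]}}

```text
time_s: 6.42
tool_pos: [0.5466, -0.225, 0.1403]
orientation: [0.806, -0.593, -0.0, -0.0]
force: [-0.1, 0.9, -2.5]
finger_gap: 0.151
```

Request:
{"method": "play_rows", "body": {"moves": [[[-0.08,0.95,0,0,0,0.12],[-0.08,0.95,0,0,0,0.12],[-0.08,0.95,0,0,0,0.12],[-0.08,0.95,0,0,0,0.12],[-0.08,0.95,0,0,0,0.12],[-0.08,0.95,0,0,0,0.12],[-0.08,0.95,0,0,0,0.12],[-0.08,0.95,0,0,0,0.12]]]}}

```text
time_s: 7.42
tool_pos: [0.5338, -0.073, 0.1403]
orientation: [0.838, -0.545, -0.0, -0.0]
force: [0.1, -0.3, -3.5]
finger_gap: 0.149
```

Request:
{"method": "play_rows", "body": {"moves": [[[-0.08,0.95,0,0,0,0.12],[-0.08,0.95,0,0,0,0.12],[-0.08,0.95,0,0,0,0.12],[-0.08,0.95,0,0,0,0.12],[-0.08,0.95,0,0,0,0.12],[-0.08,0.95,0,0,0,0.12],[-0.1,0.6,0,0,0,0.02],[0,0.1,0,0,0,0]]]}}

```text
time_s: 8.43
tool_pos: [0.5222, 0.0544, 0.1403]
orientation: [0.862, -0.507, -0.0, -0.0]
force: [0.1, 0.7, -2.7]
finger_gap: 0.151
```

Request:
{"method": "play_rows", "body": {"moves": [[[0,0,-0.5,0,0,0],[0,0,-0.8,0,0,0],[0,0,-0.8,0,0,0],[0,0,0,0,0,0]]]}}

```text
time_s: 8.93
tool_pos: [0.5215, 0.0535, 0.0964]
orientation: [0.861, -0.508, -0.001, 0.001]
force: [-0.1, -0.0, -3.2]
finger_gap: 0.152
```

Request:
{"method": "play_rows", "body": {"moves": [[[0,0.4,0,0,0,0],[0,0.3,0,0,0,0],[0,0,-0.4,0,0,0],[0,0,0,0,0,0]]]}}

```text
time_s: 9.43
tool_pos: [0.522, 0.0678, 0.0896]
orientation: [0.862, -0.508, -0.0, 0.0]
force: [-0.0, 0.3, -3.3]
finger_gap: 0.149
```

Run:
```python
from look import *
s=state();p=s['tool_pos'];print(s['time_s'],p,s['finger_gap'])
a=.507;e=[([p[0]-np.sin(a)*i*.042+np.cos(a)*j*.013,p[1]+np.cos(a)*i*.042+np.sin(a)*j*.013,p[2]-.0045],(0,255,0)) for i in(-1,1) for j in (-1,1)]
P=w([.525,.1283,0,.507],[(-33+i*30,-51+j*48,56) for i in(-1,1) for j in(-1,1)])
look('pics/l3.png',[('scene',292,190,112),('top',112,150,100)],[(p,(0,0,255))]+e+[(q,(0,255,255)) for q in P])
```

```text
9.425 [0.52195972 0.06781055 0.08958796] 0.14919636176146822
```

View pics/l3.png

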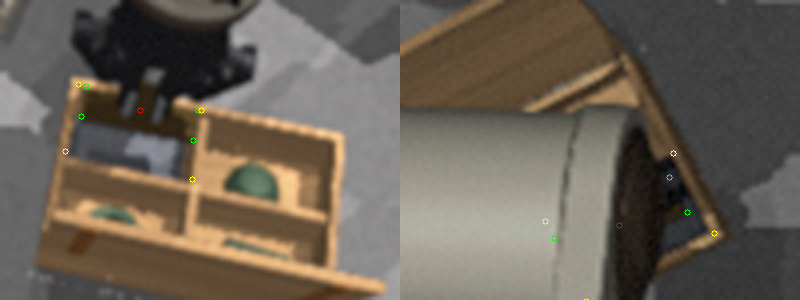

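The bar in the scene crop runs from about (82,95) to (200,135), between the outer wall and the divider, with similar gaps at both ends. I lower it, watching force.

Request:
{"method": "play_rows", "body": {"moves": [[[0,0,-0.4,0,0,0],[0,0,-0.4,0,0,0],[0,0,-0.4,0,0,0],[0,0,-0.4,0,0,0],[0,0,-0.3,0,0,0],[0,0,0,0,0,0]]]}}

```text
time_s: 10.28
tool_pos: [0.5221, 0.0677, 0.0518]
orientation: [0.861, -0.508, -0.0, 0.0]
force: [0.2, -0.4, -3.2]
finger_gap: 0.153
```

Request:
{"method": "play_rows", "body": {"moves": [[[0,0,-0.3,0,0,0],[0,0,-0.3,0,0,0],[0,0,-0.3,0,0,0],[0,0,-0.2,0,0,0],[0,0,0,0,0,0]]]}}

```text
time_s: 10.9
tool_pos: [0.5221, 0.0677, 0.0299]
orientation: [0.861, -0.508, -0.0, 0.0]
force: [-0.6, -0.2, -2.9]
finger_gap: 0.155
```

Request:
{"method": "play_rows", "body": {"moves": [[[0,0,-0.12,0,0,0],[0,0,-0.1,0,0,0],[0,0,-0.06,0,0,0],[0,0,0,0,0,0]]]}}

```text
time_s: 11.4
tool_pos: [0.5223, 0.0677, 0.0246]
orientation: [0.861, -0.508, -0.0, 0.0]
force: [0.2, -0.3, -3.6]
finger_gap: 0.153
```

Request:
{"method": "play_rows", "body": {"moves": [[[0,0,-0.05,0,0,0],[0,0,-0.05,0,0,0],[0,0,0,0,0,0]]]}}

```text
time_s: 11.78
tool_pos: [0.5225, 0.0677, 0.0238]
orientation: [0.861, -0.508, 0.0, -0.0]
force: [-9.3, -1.1, 16.8]
finger_gap: 0.152
```

Contact at the expected height. Now I release.

Request:
{"method": "play_rows", "body": {"moves": [[[0,0,0,0,0,0],[0,0,0,0,0,0],[0,0,0,0,0,0],[0,0,0,0,0,0],[0,0,0,0,0,0]]], "gripper": -0.3}}

```text
time_s: 12.4
tool_pos: [0.5223, 0.0677, 0.0226]
orientation: [0.861, -0.508, -0.0, -0.0]
force: [0.1, -0.5, 0.5]
finger_gap: 0.344
```

Request:
{"method": "play_rows", "body": {"moves": [[[0,0,0.3,0,0,0],[0,0,0.5,0,0,0],[0,0,0.8,0,0,0],[0,0,0.9,0,0,0],[0,0,1,0,0,0],[0,0,1,0,0,0],[0,0,1,0,0,0],[0,0,1,0,0,0]]]}}

```text
time_s: 13.4
tool_pos: [0.5224, 0.0677, 0.1546]
orientation: [0.861, -0.508, 0.0, -0.0]
force: [-0.2, 0.1, -0.1]
finger_gap: 0.352
```

Request:
{"method": "play_rows", "body": {"moves": [[[-0.3,-0.9,1,0,0,0],[-0.3,-0.9,1,0,0,0],[-0.3,-0.9,1,0,0,0],[-0.3,-0.9,1,0,0,0],[0,-0.9,1,0,0,0],[0,-0.9,0.5,0,0,0],[0,-0.9,0,0,0,0],[0,-0.9,0,0,0,0]]], "gripper": -1}}

```text
time_s: 14.4
tool_pos: [0.4981, -0.0773, 0.262]
orientation: [0.861, -0.508, -0.0, 0.0]
force: [0.7, 0.2, -0.8]
finger_gap: -0.0
```

Run:
```python
from look import *
s=state();print(s['time_s'],s['tool_pos'],s['force'],s['finger_gap'])
P=w([.525,.1283,0,.507],[(-33+i*12,-51+j*7,45) for i in(-1,1) for j in(-1,1)])
look('pics/l4.png',[('scene',292,190,120),('top',62,110,140)],[(q,(0,255,255)) for q in P])
```

```text
14.4 [ 0.49812527 -0.07729979  0.26202945] [ 0.7174393   0.16406802 -0.83264894] -0.00045549276793182154
```

View pics/l4.png

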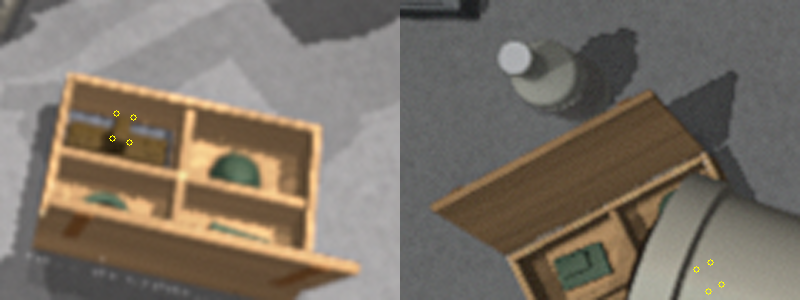

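The lug lies flat, fin up, on the pad, with the fin on the predicted marks at about (118,130). The lid angle is about 1.88 and the bottle is behind the middle of the lid. With the fingers shut I go over the lid and come down behind it near its -y end, clear of the bottle.

Request:
{"method": "play_rows", "body": {"moves": [[[0.7,0.7,0,0,0,0],[0.86,0.94,0,0,0,0],[0.86,0.94,0,0,0,0],[0.86,0.94,0,0,0,0],[0.86,0.94,0,0,0,0],[0.86,0.94,0,0,0,0],[0.86,0.94,0,0,0,0],[0.86,0.94,0,0,0,0]]]}}

```text
time_s: 15.5
tool_pos: [0.6335, 0.0715, 0.262]
orientation: [0.862, -0.507, -0.0, 0.0]
force: [-1.5, -0.1, -0.1]
finger_gap: 0.0
```

Request:
{"method": "play_rows", "body": {"moves": [[[0.86,0.94,0,0,0,0],[0.86,0.94,0,0,0,0],[0.86,0.94,0,0,0,0],[0.15,0.2,0,0,0,0],[0,0,0,0,0,0]]]}}

```text
time_s: 16.12
tool_pos: [0.6872, 0.1306, 0.262]
orientation: [0.862, -0.507, -0.0, 0.0]
force: [-0.4, 0.3, 0.1]
finger_gap: -0.001
```

Run:
```python
from look import *
s=state();p=s['tool_pos'];print(s['time_s'],p,s['force'])
d=np.array(p)-[.525,.1283,0];R=np.array([[.8742,.4857],[-.4857,.8742]]);print(R@d[:2])
```

```text
16.125 [0.68719659 0.13055909 0.26201038] [-0.43043774  0.34421829  0.08298789]
[ 0.1428895  -0.07680399]
```

Request:
{"method": "play_rows", "body": {"moves": [[[0,0,-0.8,0,0,0],[0,0,-0.8,0,0,0],[0,0,-0.8,0,0,0],[0,0,-0.8,0,0,0],[0,0,-0.8,0,0,0],[0,0,-0.8,0,0,0],[0,0,0,0,0,0]]]}}

```text
time_s: 17.0
tool_pos: [0.6869, 0.1297, 0.165]
orientation: [0.861, -0.508, -0.001, 0.001]
force: [0.7, 0.5, 0.2]
finger_gap: -0.002
```

Run:
```python
from look import *
s=state();p=s['tool_pos'];print(s['time_s'],p,s['force'])
look('pics/l5.png',[('scene',280,190,130),('top',62,100,140)],[(p,(0,0,255))])
```

```text
17.0 [0.68685757 0.12966077 0.16503611] [0.70476708 0.45517985 0.1599646 ]
```

View pics/l5.png

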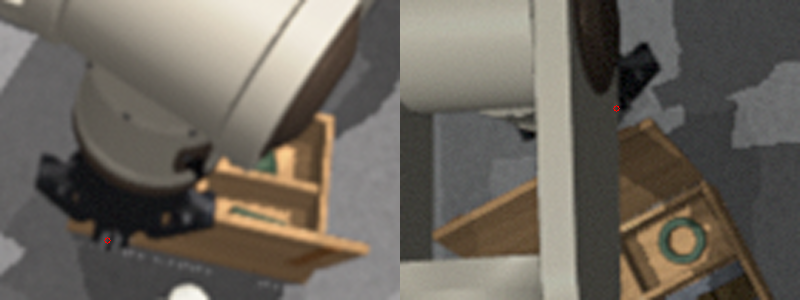

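The fingers are behind the lid, free of contact. I work out the arc to follow.

Run:
```python
import numpy as np
for t in [1.4,1.3,1.2,1.1,1.0,.9,.8,.7,.6,.5,.4,.3,.2,.1,.05,0]:
    r=115-10*(t<1)*0
    x=69-r*np.cos(t)+8*np.sin(t)+11;z=56.5+r*np.sin(t)+8*np.cos(t)
    X=.525+x*.8742e-3+.0775*.4857;Y=.1283+x*.4857e-3-.0775*.8742
    print(t,round(x),round(z),round(X,4),round(Y,4),np.round([X,Y,z/1000],3))
```

```text
1.4 68 171 0.6224 0.0937 [0.622 0.094 0.171]
1.3 57 169 0.6124 0.0882 [0.612 0.088 0.169]
1.2 46 167 0.6027 0.0828 [0.603 0.083 0.167]
1.1 35 163 0.5932 0.0775 [0.593 0.078 0.163]
1.0 25 158 0.5841 0.0725 [0.584 0.072 0.158]
0.9 15 152 0.5756 0.0677 [0.576 0.068 0.152]
0.8 6 145 0.5676 0.0633 [0.568 0.063 0.145]
0.7 -3 137 0.5602 0.0592 [0.56  0.059 0.137]
0.6 -10 128 0.5536 0.0555 [0.554 0.055 0.128]
0.5 -17 119 0.5477 0.0523 [0.548 0.052 0.119]
0.4 -23 109 0.5427 0.0495 [0.543 0.049 0.109]
0.3 -27 98 0.5386 0.0472 [0.539 0.047 0.098]
0.2 -31 87 0.5354 0.0454 [0.535 0.045 0.087]
0.1 -34 76 0.5332 0.0442 [0.533 0.044 0.076]
0.05 -34 70 0.5325 0.0438 [0.533 0.044 0.07 ]
0 -35 64 0.532 0.0436 [0.532 0.044 0.064]
```

Request:
{"method": "play_rows", "body": {"moves": [[[-0.35,-0.19,0,0,0,0],[-0.44,-0.24,0,0,0,0],[-0.44,-0.24,0,0,0,0],[-0.44,-0.24,0,0,0,0],[-0.44,-0.24,0,0,0,0],[0,0,0,0,0,0]]]}}

```text
time_s: 17.85
tool_pos: [0.6444, 0.1063, 0.1668]
orientation: [0.861, -0.508, -0.0, 0.0]
force: [0.7, -0.7, 0.4]
finger_gap: -0.001
```

Request:
{"method": "play_rows", "body": {"moves": [[[-0.43,-0.24,0,0,0,0],[-0.43,-0.24,0,0,0,0],[-0.43,-0.24,0,0,0,0],[-0.43,-0.24,-0.05,0,0,0],[-0.43,-0.24,-0.05,0,0,0],[-0.43,-0.24,-0.1,0,0,0]]]}}

```text
time_s: 18.6
tool_pos: [0.593, 0.0776, 0.1626]
orientation: [0.861, -0.508, 0.0, -0.0]
force: [2.6, 0.8, -0.9]
finger_gap: -0.002
```

Run:
```python
from look import *
s=state();p=s['tool_pos'];print(s['time_s'],p,s['force'])
look('pics/l6.png',[('scene',250,170,160),('top',62,100,140)],[(p,(0,0,255))])
```

```text
18.6 [0.59296474 0.07760471 0.16263875] [ 2.64967674  0.78579694 -0.8929078 ]
```

View pics/l6.png

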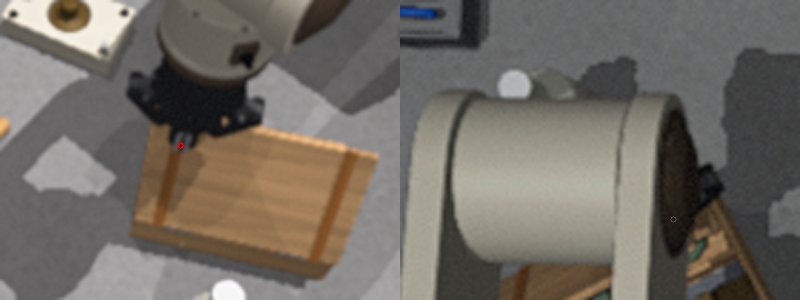

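The lid follows at about 1.1 rad, with the finger pressing on its outer face near the free edge. I continue along the arc.

Request:
{"method": "play_rows", "body": {"moves": [[[-0.45,-0.25,-0.23,0,0,0],[-0.43,-0.24,-0.3,0,0,0],[-0.4,-0.22,-0.35,0,0,0],[-0.37,-0.2,-0.4,0,0,0],[-0.33,-0.18,-0.45,0,0,0],[-0.3,-0.16,-0.45,0,0,0]]]}}

```text
time_s: 19.45
tool_pos: [0.5475, 0.0526, 0.1184]
orientation: [0.861, -0.508, -0.0, 0.0]
force: [0.8, 0.6, -0.1]
finger_gap: -0.002
```

Request:
{"method": "play_rows", "body": {"moves": [[[-0.25,-0.14,-0.5,0,0,0],[-0.2,-0.12,-0.55,0,0,0],[-0.16,-0.09,-0.5,0,0,0],[-0.11,-0.06,-0.4,0,0,0],[-0.04,-0.02,-0.3,0,0,0]]]}}

```text
time_s: 20.08
tool_pos: [0.5326, 0.0442, 0.0735]
orientation: [0.861, -0.508, -0.0, 0.0]
force: [-1.1, -1.1, 0.6]
finger_gap: -0.0
```

Request:
{"method": "play_rows", "body": {"moves": [[[0,0,-0.15,0,0,0],[0,0,-0.15,0,0,0],[0,0,-0.15,0,0,0],[0,0,-0.05,0,0,0],[0,0,0,0,0,0]]]}}

```text
time_s: 20.7
tool_pos: [0.5328, 0.0443, 0.0645]
orientation: [0.861, -0.508, 0.0, -0.0]
force: [-4.0, -0.4, 6.7]
finger_gap: 0.001
```

Request:
{"method": "play_rows", "body": {"moves": [[[0,0,-0.05,0,0,0],[0,0,-0.05,0,0,0],[0,0,0,0,0,0]]]}}

```text
time_s: 21.08
tool_pos: [0.533, 0.0443, 0.0642]
orientation: [0.861, -0.508, 0.001, -0.0]
force: [-14.5, -1.3, 32.7]
finger_gap: 0.003
```

The stop is solid, with 33 N at z 0.064, so the lid is shut. I retreat and check.

Request:
{"method": "play_rows", "body": {"moves": [[[0,0,0.3,0,0,0],[0,0,0.6,0,0,0],[0,0,1,0,0,0],[0,0,1,0,0,0],[-0.2,-0.9,1,0,0,0],[-0.2,-1,1,0,0,0],[-0.2,-1,1,0,0,0],[-0.2,-1,0.5,0,0,0]]]}}

```text
time_s: 22.08
tool_pos: [0.5169, -0.0343, 0.1917]
orientation: [0.861, -0.508, 0.001, -0.0]
force: [0.1, 0.5, -0.4]
finger_gap: -0.001
```

Request:
{"method": "play_rows", "body": {"moves": [[[-0.5,-1,0,0,0,0],[-0.5,-1,0,0,0,0],[-0.5,-1,0,0,0,0],[-0.5,-1,0,0,0,0],[-0.5,-1,0,0,0,0],[-0.5,-1,0,0,0,0],[0,0,0,0,0,0],[0,0,0,0,0,0]]]}}

```text
time_s: 23.08
tool_pos: [0.457, -0.1533, 0.1904]
orientation: [0.861, -0.508, 0.0, -0.0]
force: [0.5, -0.6, -0.1]
finger_gap: 0.003
```

Run:
```python
from look import *
s=state();p=s['tool_pos'];print(s['time_s'],p,s['force'])
P=w([.525,.1283,0,.507],[(69-x,y,64.5) for x in(0,138) for y in(-105,105)])
look('pics/l7.png',[('scene',262,180,160),('top',62,100,160)],[(q,(0,0,255)) for q in P])
```

```text
23.075 [ 0.45696415 -0.15334327  0.19035861] [ 0.45966035 -0.60033432 -0.08580927]
```

View pics/l7.png

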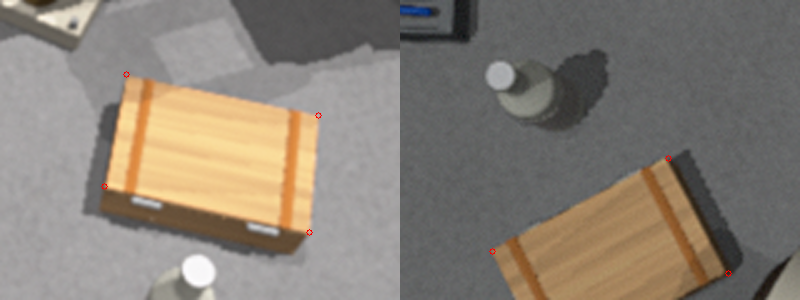

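The lid's corners fall on the predicted shut positions in both views, the bottle is in place and the robot is clear. I hand in.

```bash
python3 -c "
from bench import robot
print(robot.job_done())"
```

```text
the job is handed in; nothing more can be done
None
```

I packed the bronze casting and shut the lid, then handed the job in at about 23 s of the 61 s allowed. The interface gives no verdict, so the result rests on my own checks.

- **Casting:** I gripped it by the fin and lifted it level. I lowered it until it touched the pad, with 17 N at the expected height, and let go. A picture taken after release showed it flat, fin up, on the pad. I could not look at it again once the lid was down.
- **Lid:** I pushed it from behind with the closed fingers and followed its arc down slowly. It met a firm stop at z = 0.064 m with 33 N, and the predicted shut height was 0.0645 m. In the last picture its corners matched the shut position to within about 1–2 px in both views.
- **Bystanders:** The large bottle looked unmoved in the last picture. I did not check the disc, amber bottle, brush and spatula at the end, and the fragments are out of sight under the lid. I saw no sign of contact with any of them.
- **Robot:** It finished well clear of everything, with the force reading near zero.

One measurement disagreed: the fin top came out at 67 mm from two views against 58 mm by the text. The fitted mould height was also about 5 mm high. I used the text's heights for the grasp, and the contact there agreed with them.

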